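Heft and sort floats from sinkers, then shut the float case

TASK

The three look-alike stainless cylinders draining on the blue mat are a mix of hollow tank floats and solid sinkers; heft each one to tell which it is. Stand the light floats upright in the grey hinged case and the heavy sinkers upright in the open black bin, setting each down without dropping it, and leave the other things on the bench where they are. When the floats are in, shut the case's lid fully.

Things in the scene. Friction and masses are not known exactly. Their poses are not given: they have to be found in the camera images.
- cyl_a_mid (a point): Stainless cylinder standing on the mat, one of three that look exactly alike: 36 mm diameter, plain body 90 mm high, with a 14 mm boss 10 mm high on top (100 mm in all). Either a hollow float of about 80 g or a solid sinker of about 720 g (each within 15 percent). This point: its axis, half-way up the body, 45 mm above its underside; z is its axis.
- cyl_b_mid (a point): Stainless cylinder, outside as cyl_a; hollow float or solid sinker. This point: its axis, 45 mm above its underside.
- cyl_c_mid (a point): Stainless cylinder, outside as cyl_a; hollow float or solid sinker. This point: its axis, 45 mm above its underside.
- case: Grey hard case, hinged lid, fixed to the bench: for the floats. Outside 156 (x) by 240 mm (y), base shell 55 mm high, walls and floor 5 mm. Origin: centre of the underside, z up; its front (-x, two orange latches) looks to the robot, the hinge runs along y on the rim of its +x side. Stand cylinders in a row along y, within 30 mm of the line x = 0, so that the lid swings shut over them.
- lid (a joint): Lid hinge: 0 = shut, 1.95 rad = stop; starts open at 1.6 to 1.85, standing 210 mm high on the far side. Stiff friction hinge: the lid stays where it is left; 1 to 4 N at its free edge swings it. The lid is a shell 156 (x) by 240 (y) by 60 mm deep, 5 mm thick, hollow side to the case; shut, its top is 115 mm above the bench. Push it over from behind with shut fingers, then press it down.
- case_hinge (a point): Middle of the lid's hinge axis, on the far rim of the case: 78 mm along the case's +x and 55 mm up. The axis runs along the case's y; the lid opens by turning about +y.
- lid_edge (a point): Middle of the lid's free outer edge (its front top edge), moves with the lid: shut, it lies 156 mm from the hinge axis along -x of the case and 60 mm higher; open, it is the outer far-side corner at the top of the raised lid.
- bin: Open black plastic bin fixed to the bench, for the sinkers. Outside 156 mm (its x) by 240 mm (its y), 65 mm high, 5 mm walls and a 5 mm floor. Origin: centre of the underside, z up.
- mat: Blue ribbed draining mat, 300 mm (x) by 310 mm (y), 4 mm thick, fixed. Origin: centre of the underside.
- clamp: Bystander: stainless hose clamp, a ring of 60 mm diameter, 16 mm high, with a wing bolt, lying on the mat among the cylinders. Origin: centre of the underside.
- bung: Bystander: red rubber-like bung, 56 mm diameter at the top, 42 mm high, standing on the mat. Origin: centre of the underside.
- valve: Bystander: stainless ball valve lying on the bench, 130 mm long, with a blue lever; 73 mm high. Origin: centre of the underside, x along its bore.
- jar0: Bystander: clear jar with a red lid, 80 mm diameter, 125 mm high. Origin: centre of the underside.
- jar1: Bystander: clear jar with a red lid, as jar0.
- jar2: Bystander: clear jar with a red lid, as jar0.
- wrench: Bystander: steel wrench lying on the bench, 190 mm long. Origin: under its middle.
Mind the look-alikes: they are no part of the job. What is shaped like the part that bears cyl_a_mid but orange is not meant. What is shaped like the part that bears cyl_c_mid but yellow is not meant.

How it is judged:
By the outcome, as a careful person would: the job done as asked, in the order asked, and still so for the second after the job is handed in, with the robot touching nothing.
It also fails if it takes over 72 s, if anything falls off the work surface, if the arm or the gripper's body presses on something with over 40 N, if the wrist force passes 120 N, or if a joint passes its speed limit or range.

ROBOT

A 6-joint arm with a two-finger parallel gripper is mounted at the origin on the work surface. World frame = base frame: x ahead of the robot, y to its left, z up, the work surface at z = 0. Lengths are in m, angles in degrees, forces in N, time in s.
With the tool pointing down it reaches from about 0.25 to 0.725 m from the base axis. Payload 9.7 kg.
Tool frame: the origin (TCP) lies at the very end of the fingers, on their centre line; the grasp point (between the pads) lies 19 mm behind it (bot.grip_point_offset is the distance from the TCP to the grasp point, in m); y points along the fingers, x is the direction in which the jaws open and shut, and the axes are right-handed (so a half turn about y gives the same grasp; the last joint's range is limited). The gripper opens to 85 mm and grips with 20 to 120 N. Pads are 22 mm wide; open, the fingers measure 114 mm over their backs; the gripper's body (76 mm by 85 mm) begins 54 mm behind the grasp point. The pads swing forward as they close: fully open they stand 13 mm farther back than shut.
Start: joints at [71.047, 4.979, 10.078, 95.1, 0, 90], TCP at [0.179, 0.52, 0.231] pointing down, gripper open.
Joint ranges: [-179.16, 179.16], [-48.56, 103.87], [-65.8, 70.77], [-126.05, 130.52], [-82.76, 87.17], [-180, 180]. Speed limits (degrees/s): [127.2, 127.2, 147.25, 180, 180, 180].

INTERFACE

Orientations are given as [roll, pitch, yaw] about the fixed x, y, z axes, in that order (R = Rz(yaw) Ry(pitch) Rx(roll)).
In Python, from workcell import bot gives the robot as it stands.
- The arm moves only by the shell command python3 -m inch 'ROWS' [FORCE]. ROWS is JSON, a list of rows, each a list of 3 entries, a list of its own where there are three numbers: the shift along the tool's x, y, z in mm, then the turn, a rotation vector about the tool's x, y, z in rad, then the finger opening in mm, from 0 to 85.4. In form: [[[x, y, z], [ax, ay, az], grip], ...]. A call has 1 to 20 rows; each row is the pose to reach, as a shift and turn from the pose measured when the call began, along the tool's axes at that moment; what a row does not reach only later rows make up. A row lasts 1/10 s, in which the tool goes at most 50 mm and 8.59 degrees, less where a joint would pass 70% of its speed; a pose out of reach is approached as far as the arm can. A call with a gripper value outside its range is refused whole. The fingers move at their own pace and stop on an object; FORCE is the grip in N (left out, the last holds). Time passes only in rows, so rows that repeat a pose let the fingers close. It gives the time, the measured TCP pose, the force and the opening at its end, in the units of the state.
- bot.get_obs(): the state, without advancing time (a new reading comes with each control period).
- bot.camera(name): name is "side" or "top"; returns a dict with "frame" (480x640x3 uint8, red, green, blue), "mtx" (3x3 intrinsics, pixels), "origin" and "orientation" of the camera in the world. Camera axes: x right, y down, z forward; pixel columns grow to the right and rows downward; lengths in m; the calibration is good to about 2 mm. A picture is of the moment at which its call begins. There is no depth.
- bot.job_done(): hands the job in, once; it reports no verdict.
Trained networks look in a picture, given as the dict that the camera call returned (one of the last four; its "shot" number tells which), for a name from the list of things; names that differ only in an ending like _2 or _b are one class to them, and where a whole thing is asked for, a point or a joint stands for the part that bears it (a point fixed in the world has none). Each returns a list of dicts, best first, with "confidence" (0 to 1); they miss things now and then, are a little off and sometimes report something else, mostly with a low value. They report only what shows in the picture. A call takes as long as a camera call. They do not tell look-alikes from the thing itself.
- bot.search_frame(picture, name): "box" ([left, top, right, bottom] in pixels, round what is visible of it).
- bot.cut_out(picture, name): "region" (480x640 bool, what is visible of it) and "box" ([left, top, right, bottom] in pixels, round what is visible of it).
The state is a dict: "time": time; "q": joint angles; "qd": joint speeds; "joint_efforts": joint torques, N m; "ee_pos": TCP position; "tcp_rot": TCP orientation; "wrist_force": force on the tool from outside, world axes, zero at the start; "torque": the same for the moment, N m; "opening": finger opening in m.
Only numpy, scipy, OpenCV 4.12 (cv2) and the standard library are available. Lean on these libraries where they do the work, as an engineer would, in place of code of your own. Each camera call takes 0.05 s, during which the arm holds its last target. There are 200 camera calls.

## Working session

There is one attempt and no reset: what is moved stays moved. The work goes in short steps, Python scripts to look and compute and a shell command to move; the robot and the scene stay as the last step left them, time stands still between calls to the robot, and variables do not carry over. Pictures are saved under pics/ and viewed, about 8 in all and at most 12, crops included, and the job is handed in when it is done.

```bash
ls; mkdir -p pics
cat > h.py <<'E'
import numpy as np, cv2
from scipy.spatial.transform import Rotation as R
from workcell import bot
def Rm(o):
    o=np.array(o,float)
    return o if o.shape==(3,3) else R.from_euler('xyz',o,degrees=True).as_matrix()
def proj(p,P):
    c=(np.atleast_2d(P)-p['origin'])@Rm(p['orientation']); u=c@np.array(p['mtx']).T
    return u[:,:2]/u[:,2:]
def back(p,uv,z):
    d=Rm(p['orientation'])@np.linalg.inv(p['mtx'])@np.array([uv[0],uv[1],1.])
    o=np.array(p['origin']); return o+d*(z-o[2])/d[2]
def save(p,n,box=None):
    f=p['frame'][:,:,::-1]
    if box: l,t,r,b=box; f=f[t:b,l:r]; s=min(800/f.shape[1],600/f.shape[0]); f=cv2.resize(f,None,fx=s,fy=s,interpolation=cv2.INTER_CUBIC)
    cv2.imwrite('pics/'+n,f)
E
python3 - <<'E'
from h import *
np.set_printoptions(precision=3,suppress=True)
o=bot.get_obs(); print(o)
for n in ['top','side']:
    p=bot.camera(n); save(p,n+'1.png'); print(n,p['origin'],p['orientation'],p['mtx'])
    for k in ['cyl_a_mid','case','lid','bin','mat','clamp','bung','valve','jar0','wrench']:
        print(k,[(np.round(d['box']).astype(int).tolist(),round(d['confidence'],2)) for d in bot.search_frame(p,k)])
E
```

```text
pics
{'time': 0.0, 'q': array([71.046,  5.01 , 10.036, 95.1  , -0.004, 90.   ]), 'qd': array([-0.034,  0.056,  0.095, -0.041,  0.002,  0.036]), 'joint_efforts': array([ -0.002, -52.039,  46.48 ,   0.016,   0.   ,  -0.   ]), 'ee_pos': array([0.179, 0.52 , 0.231]), 'tcp_rot': array([-90.004,   0.074,  71.046]), 'wrist_force': array([-0.148, -0.565, -0.832]), 'torque': array([ 0.06 ,  0.002, -0.012]), 'opening': 0.08574863585270037}
top [0.344 0.001 1.073] [-167.884    0.38   -94.676] [[449.034   0.    322.456]
 [  0.    449.034 243.724]
 [  0.      0.      1.   ]]
cyl_a_mid [([278, 336, 300, 354], 0.8), ([287, 200, 304, 227], 0.66)]
case []
lid [([91, 210, 230, 272], 0.68)]
bin [([415, 238, 534, 318], 0.81), ([94, 211, 232, 268], 0.58)]
mat [([250, 192, 387, 322], 0.83)]
clamp [([309, 243, 340, 265], 0.53), ([251, 190, 393, 322], 0.23)]
bung [([342, 270, 365, 296], 0.82)]
valve [([260, 142, 338, 166], 0.85)]
jar0 [([208, 142, 252, 191], 0.91), ([359, 126, 396, 177], 0.89), ([170, 150, 218, 194], 0.82)]
wrench [([394, 134, 428, 198], 0.91)]
side [ 0.128 -0.692  0.637] [-125.095   -1.     -28.96 ] [[512.677   0.    323.385]
 [  0.    512.677 231.793]
 [  0.      0.      1.   ]]
cyl_a_mid [([355, 192, 372, 240], 0.85), ([209, 224, 232, 274], 0.73), ([455, 207, 506, 284], 0.27)]
case [([186, 88, 319, 225], 0.75), ([464, 271, 536, 324], 0.31)]
lid [([246, 85, 317, 194], 0.62)]
bin [([311, 307, 512, 480], 0.97)]
mat [([234, 202, 441, 336], 0.65)]
clamp [([322, 241, 351, 274], 0.6)]
bung [([302, 266, 330, 301], 0.55)]
valve [([404, 173, 460, 244], 0.63), ([276, 195, 294, 247], 0.25)]
jar0 [([353, 138, 391, 199], 0.96), ([455, 205, 502, 284], 0.85), ([335, 125, 366, 181], 0.85)]
wrench [([324, 240, 352, 274], 0.28)]
```

View pics/top1.png

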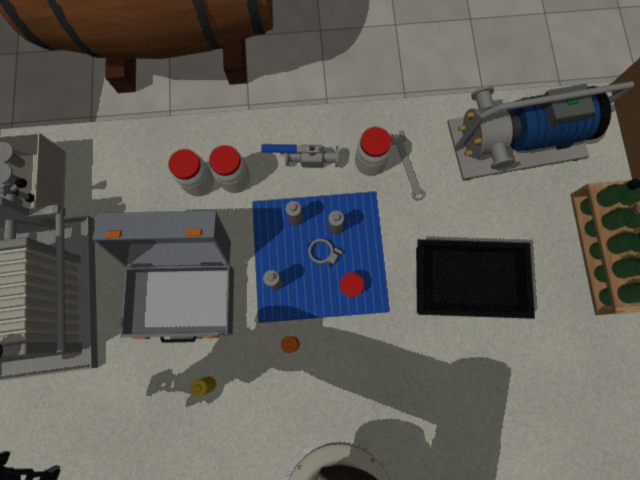

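View pics/side1.png

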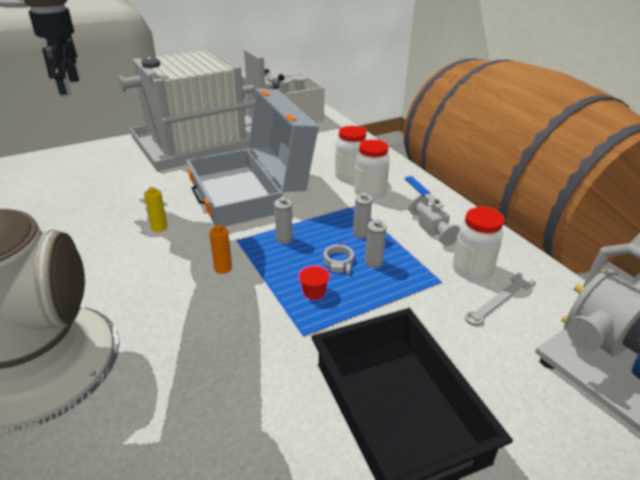

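The top view shows steel cylinders with boss tops at about (293,206), (336,214) and (272,275). The decoys are orange at (290,344) and yellow at (203,387), both off the mat. The case is at (177,300) and the bin at (475,278). I choose the three grey ones on the blue mat. Next I fit their poses and overlay them on crops.

```bash
cat > fit.py <<'E'
from h import *
from scipy.optimize import minimize
th=np.linspace(0,2*np.pi,40,endpoint=False)
def cylpts(x,y,z0=.004):
    P=[]
    for r,z in [(.018,0),(.018,.09)]: P.append(np.c_[x+r*np.cos(th),y+r*np.sin(th),np.full(40,z0+z)])
    Q=[np.c_[x+.007*np.cos(th),y+.007*np.sin(th),np.full(40,z0+z)] for z in (.09,.1)]
    return np.vstack(P),np.vstack(Q)
def cylmask(p,x,y,z0=.004):
    m=np.zeros((480*4,640*4),np.uint8)
    for S in cylpts(x,y,z0): cv2.fillConvexPoly(m,cv2.convexHull(np.round(proj(p,S)*4+1.5).astype(np.int32)),1)
    return cv2.resize(m.astype(np.float32),(640,480),interpolation=cv2.INTER_AREA)
def boxpts(cx,cy,yaw,lx,ly,z):
    c,s=np.cos(yaw),np.sin(yaw); q=np.array([[-1,-1],[1,-1],[1,1],[-1,1]])*[lx/2,ly/2]
    return np.c_[cx+c*q[:,0]-s*q[:,1],cy+s*q[:,0]+c*q[:,1],np.full(4,z)]
def line(img,p,P,col,s,l,t,closed=True):
    cv2.polylines(img,[np.round((proj(p,P)+.5-[l,t])*s).astype(np.int32)],closed,col,1)
E
python3 - <<'E'
from fit import *
np.set_printoptions(precision=4,suppress=True)
pt=bot.camera('top'); ps=bot.camera('side')
for uv in [(293,206),(336,214),(272,275)]: print(uv,back(pt,uv,.104))
g=[back(pt,uv,.104)[:2] for uv in [(293,206),(336,214),(272,275)]]
mk={}
for n,p in (('t',pt),('s',ps)):
    f=p['frame'].astype(int); sat=f.max(2)-f.min(2); mk[n]=((sat<45)).astype(np.float32)
res=[]
for x0 in g:
    def cost(v):
        c=0
        for n,p in (('t',pt),('s',ps)):
            m=cylmask(p,*v); near=cylmask(p,*x0); 
            k=cv2.dilate((near>0).astype(np.uint8),np.ones((9,9)))
            c+=np.abs(m-mk[n])[k>0].sum()
        return c
    best=min(((cost(x0+np.array([a,b])),a,b) for a in np.arange(-.012,.0121,.004) for b in np.arange(-.012,.0121,.004)))
    r=minimize(cost,x0+np.array(best[1:]),method='Nelder-Mead',options=dict(initial_simplex=x0+np.array(best[1:])+np.array([[0,0],[.003,0],[0,.003]]),xatol=2e-4))
    res.append(r.x); print(r.x,r.fun)
# case/bin/mat rough from top picture
for n,cs,z in (('mat',[(253,201),(377,192),(388,312),(258,321)],.004),('bin',[(417,239),(533,241),(535,317),(416,315)],.065),('casefront',[(122,335),(230,334),(229,266)],.055)):
    print(n,[back(pt,c,z)[:2] for c in cs])
import pickle; pickle.dump(res,open('cyl.pkl','wb'))
can=[]
for p,(l,t,r,b) in ((pt,(85,185,405,335)),(ps,(180,80,400,310))):
    s=2.5 if p is pt else 2.0
    im=cv2.resize(p['frame'][t:b,l:r,::-1],None,fx=s,fy=s,interpolation=cv2.INTER_CUBIC)
    if p is pt:
        for v in res:
            for S in cylpts(*v): cv2.polylines(im,[np.round((cv2.convexHull(proj(p,S).astype(np.float32))+.5-[l,t])*s).astype(np.int32)],True,(0,0,255),1)
        cv2.imwrite('pics/ct.png',im)
    else:
        for v in res:
            for S in cylpts(*v): cv2.polylines(im,[np.round((cv2.convexHull(proj(p,S).astype(np.float32))+.5-[l,t])*s).astype(np.int32)],True,(0,0,255),1)
        cv2.imwrite('pics/cs.png',im)
E
python3 - <<'E'
import cv2
a=cv2.imread('pics/ct.png');b=cv2.imread('pics/cs.png');print(a.shape,b.shape)
E
```

```text
(293, 206) [0.6441 0.0494 0.104 ]
(336, 214) [ 0.6175 -0.0453  0.104 ]
(272, 275) [0.4919 0.1056 0.104 ]
[0.6448 0.0502] 528.375
[ 0.6126 -0.0443] 377.875
[0.4886 0.1102] 412.3125
mat [array([0.6963, 0.1528]), array([ 0.6938, -0.1569]), array([ 0.3968, -0.1511]), array([0.401 , 0.1555])]
bin [array([ 0.5535, -0.2273]), array([ 0.5268, -0.4913]), array([ 0.3563, -0.4648]), array([ 0.3822, -0.2035])]
casefront [array([0.3924, 0.4521]), array([0.3749, 0.2118]), array([0.5283, 0.2082])]
(375, 800, 3) (460, 440, 3)
```

View pics/ct.png

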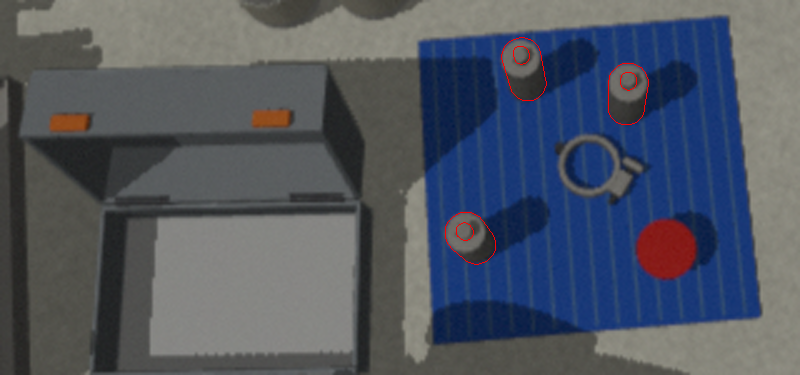

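View pics/cs.png

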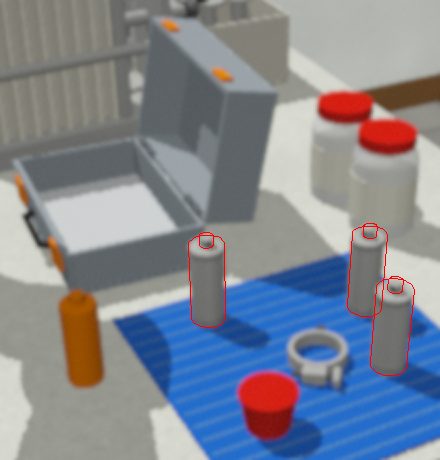

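Run:
```python
from fit import *
from scipy.optimize import least_squares
np.set_printoptions(precision=4,suppress=True)
pt=bot.camera('top'); ps=bot.camera('side')
def loc(v,P):
    c,s=np.cos(v[2]),np.sin(v[2]); P=np.atleast_2d(P)
    return np.c_[v[0]+c*P[:,0]-s*P[:,1],v[1]+s*P[:,0]+c*P[:,1],P[:,2]]
def lid(th,x,y,z):
    return [.078+np.cos(th)*x+np.sin(th)*z,y,.055-np.sin(th)*x+np.cos(th)*z]
def pts(v):
    B=[[.078,-.12,.055],[.078,.12,.055],[-.078,-.12,.055],[-.078,.12,.055]]
    L=[lid(v[3],-.156,.12,.06),lid(v[3],-.156,-.12,.06),lid(v[3],-.156,.12,0),lid(v[3],-.156,-.12,0)]
    return loc(v,B+L)
top=np.array([(229,266.2),(126.2,267.8),(228.2,333.8),(122,334.5),(99,213),(215,211.4),(93.8,239.8),(213.8,238.6)])
side=np.array([(282.5,191),(247.5,150),(215,207),(186.5,160)])
f=lambda v:np.r_[(proj(pt,pts(v))-top).ravel(),(proj(ps,pts(v)[:4])-side).ravel()]
r=least_squares(f,[.46,.33,0,1.7],loss='soft_l1'); v=r.x; print(v,np.degrees(v[2])); print(f(v).reshape(-1,2))
print('edge',loc(v,[lid(v[3],-.156,0,.06),lid(v[3],-.156,0,0)]))
bt=np.array([(417,239),(533,241),(535,317),(416,315)])
g=lambda w:(proj(pt,loc(w,[[.078,.12,.065],[.078,-.12,.065],[-.078,-.12,.065],[-.078,.12,.065]]))-bt).ravel()
w=least_squares(g,[.46,-.35,0]).x; print('bin',w,np.degrees(w[2]),g(w))
d=bot.cut_out(pt,'bin')[0]; q=cv2.minAreaRect(np.argwhere(d['region'])[:,::-1].astype(np.float32)); print(cv2.boxPoints(q))
for k,uv,z in (('clamp',(320,251),.02),('bung',(352,284),.046)): print(k,back(pt,uv,z))
np.save('case.npy',v);np.save('bin.npy',w)
```

```text
[ 0.4612  0.3299 -0.0623  1.7468] -3.5700068145397146
[[ 1.2333 -1.7067]
 [-0.2145 -1.204 ]
 [ 0.3641 -0.1309]
 [-1.0968  1.3002]
 [-0.5537  0.2416]
 [ 1.6133 -0.5765]
 [-0.5294  0.7289]
 [ 0.6518 -0.5329]
 [-0.3162  0.7458]
 [ 0.019  -2.1533]
 [-1.8768 -0.0301]
 [ 0.107  -1.0294]]
edge [[0.6253 0.3197 0.1981]
 [0.5663 0.3233 0.2086]]
bin [ 0.4539 -0.3466 -0.1162] -6.658320183357218 [ 4.3802  3.1797 -6.4275  4.5773 -4.1533 -2.5157  6.1931 -4.2526]
[[413.666  315.3633]
 [415.3934 238.492 ]
 [535.7034 241.1956]
 [533.976  318.0669]]
clamp [ 0.5529 -0.0031  0.02  ]
bung [ 0.4648 -0.07    0.046 ]
```

```bash
cat > rel.py <<'E'
from h import *
import sys
# usage: rel.py x y z yaw  [x y z yaw ...]
o=bot.get_obs(); R0=Rm(o['tcp_rot']); a=np.array(sys.argv[1:],float).reshape(-1,4)
print('t %.2f pos %s rot %s F %s op %.1f'%(o['time'],np.round(o['ee_pos'],4),np.round(o['tcp_rot'],1),np.round(o['wrist_force'],2),o['opening']*1e3))
for x,y,z,w in a:
    Rt=R.from_euler('xyz',[-90,0,w],degrees=True).as_matrix()
    print(np.round(R0.T@(np.array([x,y,z])-o['ee_pos'])*1e3,1).tolist(),np.round(R.from_matrix(R0.T@Rt).as_rotvec(),3).tolist())
E
python3 rel.py .4886 .1102 .17 0 .4886 .1102 .058 0
```

```text
t 1.35 pos [0.1786 0.5202 0.2313] rot [-90.  -0.  71.] F [0.46 0.46 1.35] op 85.2
[-287.1, 61.3, -426.3] [-0.0, 1.24, 0.0]
[-287.1, 173.3, -426.3] [-0.0, 1.24, 0.0]
```

```bash
python3 -m inch '[[[-40,0,-30],[0,0.14,0],70],[[-80,5,-70],[0,0.28,0],70],[[-110,10,-110],[0,0.42,0],70],[[-140,20,-155],[0,0.56,0],70],[[-170,30,-200],[0,0.7,0],70],[[-200,40,-245],[0,0.84,0],70],[[-230,50,-290],[0,0.98,0],70],[[-260,60,-335],[0,1.12,0],70],[[-287,61,-380],[0,1.24,0],70],[[-287,61,-426],[0,1.24,0],70],[[-287,61,-426],[0,1.24,0],70],[[-287,61,-426],[0,1.24,0],70],[[-287,61,-426],[0,1.24,0],70],[[-287,61,-426],[0,1.24,0],70]]' 40; python3 rel.py .4886 .1102 .058 0
```

```text
time: 2.75
ee_pos: [0.4878, 0.1108, 0.1704]
tcp_rot: [-90.0, 0.0, 0.0]
wrist_force: [-0.3, -0.4, -0.5]
opening: 0.07
t 2.75 pos [0.4878 0.1108 0.1704] rot [-90.   0.   0.] F [-0.29 -0.36 -0.47] op 70.0
[0.9, 112.4, -0.6] [-0.0, 0.001, -0.0]
```

Now I go down, close, and lift a little to heft it.

```bash
python3 -m inch '[[[1,40,-1],[0,0,0],70],[[1,75,-1],[0,0,0],70],[[1,100,-1],[0,0,0],70],[[1,112,-1],[0,0,0],70],[[1,112,-1],[0,0,0],70],[[1,112,-1],[0,0,0],30],[[1,112,-1],[0,0,0],30],[[1,112,-1],[0,0,0],30],[[1,112,-1],[0,0,0],30],[[1,112,-1],[0,0,0],30]]' 40; python3 -m inch '[[[0,-10,0],[0,0,0],30],[[0,-30,0],[0,0,0],30],[[0,-55,0],[0,0,0],30],[[0,-70,0],[0,0,0],30],[[0,-70,0],[0,0,0],30],[[0,-70,0],[0,0,0],30]]' 40; python3 -c "
from h import *
p=bot.camera('side');save(p,'g1.png',(150,60,450,285));print(bot.get_obs()['wrist_force'])
p=bot.camera('side');print(bot.get_obs()['wrist_force'])"
```

```text
time: 3.75
ee_pos: [0.4896, 0.1101, 0.0601]
tcp_rot: [-89.9, -0.1, 0.0]
wrist_force: [-1.8, 0.9, 6.5]
opening: 0.0352
time: 4.35
ee_pos: [0.4894, 0.1101, 0.1298]
tcp_rot: [-89.9, -0.1, 0.0]
wrist_force: [-0.4, 0.5, -1.3]
opening: 0.0347
[-0.58079919  0.55293138 -0.80451049]
[ 0.06624387  0.38732778 -0.78654875]
```

View pics/g1.png

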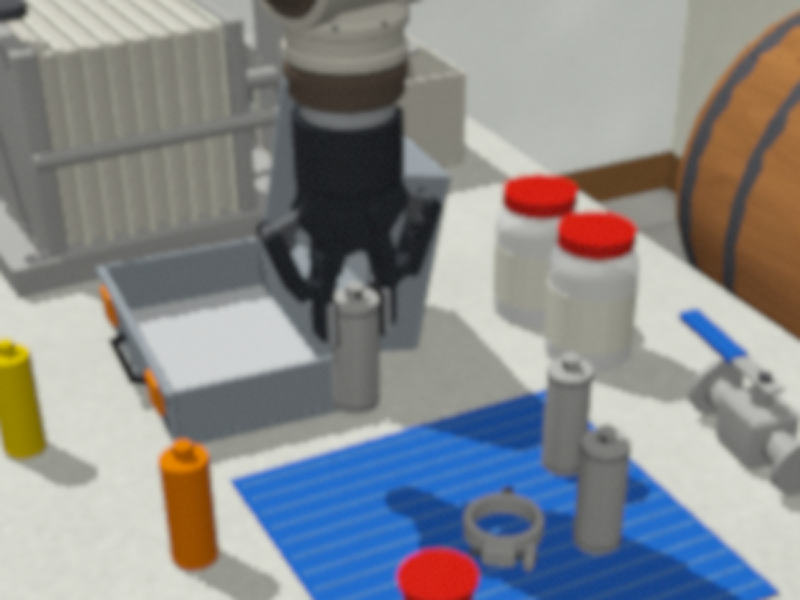

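Hefting cylinder C gives about 0.8 N, so it's a float. The close crop shows it gripped upright with the other two untouched. It goes into the case at local y = +60 mm.

```bash
python3 -m inch '[[[-2,-5,20],[0,0,0],30],[[-5,-8,60],[0,0,0],30],[[-10,-8,105],[0,0,0],30],[[-14,-8,150],[0,0,0],30],[[-18,-8,195],[0,0,0],30],[[-22,-8,235],[0,0,0],30],[[-24,-5,265],[0,0,0],30],[[-24,-5,280],[0,0,0],30],[[-24,5,280],[0,0,0],30],[[-24,30,280],[0,0,0],30],[[-24,50,280],[0,0,0],30],[[-24,60,280],[0,0,0],30],[[-24,64,280],[0,0,0],30],[[-24,66,280],[0,0,0],30],[[-24,67,280],[0,0,0],30],[[-24,67,280],[0,0,0],30]]' 40; python3 rel.py .465 .39 .0612 0
```

```text
time: 6.05
ee_pos: [0.4652, 0.3901, 0.0628]
tcp_rot: [-89.9, -0.1, 0.0]
wrist_force: [-0.9, -0.6, -0.9]
opening: 0.0352
t 6.05 pos [0.4652 0.3901 0.0628] rot [-89.9  -0.1   0. ] F [-0.86 -0.58 -0.94] op 35.2
[-0.2, 1.6, -0.1] [-0.001, 0.0, 0.001]
```

```bash
python3 -m inch '[[[0,1,0],[0,0,0],30],[[0,1.5,0],[0,0,0],30],[[0,2,0],[0,0,0],30],[[0,2,0],[0,0,0],30]]' 40
```

```text
time: 6.45
ee_pos: [0.4653, 0.3902, 0.0612]
tcp_rot: [-89.9, -0.1, 0.0]
wrist_force: [0.1, 0.2, 1.9]
opening: 0.0351
```

```bash
python3 -m inch '[[[0,0,0],[0,0,0],45],[[0,0,0],[0,0,0],60],[[0,0,0],[0,0,0],65],[[0,0,0],[0,0,0],65],[[0,-20,0],[0,0,0],65],[[0,-60,0],[0,0,0],65],[[0,-100,-10],[0,0,0],65],[[0,-110,-55],[0,0,0],65],[[0,-110,-105],[0,0,0],65],[[0,-110,-155],[0,0,0],65],[[0,-110,-205],[0,0,0],65],[[5,-110,-255],[0,0,0],65],[[30,-110,-295],[0,0,0],65],[[65,-110,-320],[0,0,0],65],[[110,-110,-335],[0,0,0],65],[[155,-110,-340],[0,0,0],65],[[179,-110,-340],[0,0,0],65],[[179,-110,-340],[0,0,0],65]]' 40
python3 - <<'E'
from fit import *
import pickle
for n in ('side','top'):
    p=bot.camera(n); f=p['frame'].astype(int)
    save(p,'h_%s.png'%n,(150,60,450,285) if n=='side' else None)
E
python3 rel.py .6448 .0502 .058 0
```

```text
time: 8.25
ee_pos: [0.6463, 0.0496, 0.169]
tcp_rot: [-89.9, -0.0, -0.0]
wrist_force: [-0.0, -0.3, 0.2]
opening: 0.065
t 8.35 pos [0.6441 0.0501 0.1702] rot [-89.9  -0.    0. ] F [ 0.36  0.29 -1.15] op 64.8
[0.7, 112.2, -0.1] [-0.002, 0.0, 0.0]
```

View pics/h_side.png

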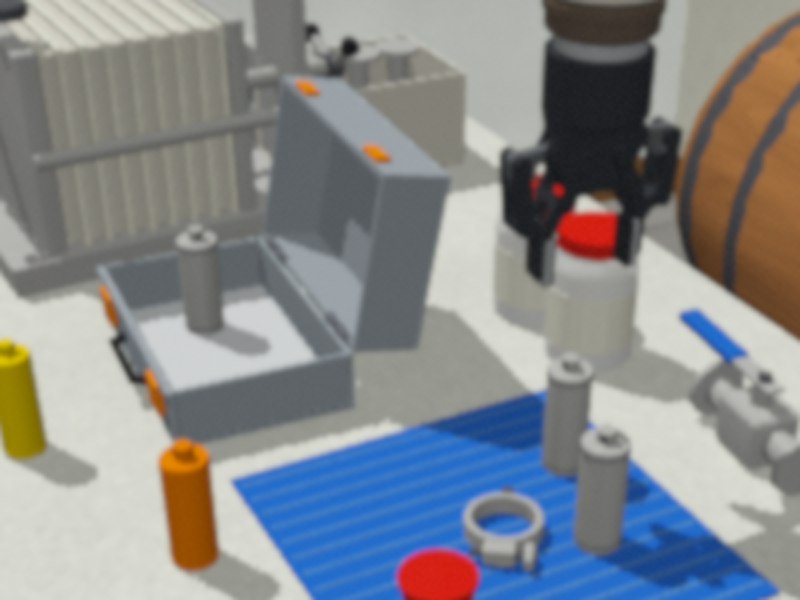

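The crop shows C standing upright in the case at about (200,280), with the gripper above A. Now I grasp and heft A.

```bash
python3 -m inch '[[[1,40,0],[0,0,0],65],[[1,75,0],[0,0,0],65],[[1,100,0],[0,0,0],65],[[1,110,0],[0,0,0],65],[[1,110,0],[0,0,0],65],[[1,110,0],[0,0,0],30],[[1,110,0],[0,0,0],30],[[1,110,0],[0,0,0],30],[[1,110,0],[0,0,0],30]]' 40; python3 -m inch '[[[0,-10,0],[0,0,0],30],[[0,-30,0],[0,0,0],30],[[0,-55,0],[0,0,0],30],[[0,-75,0],[0,0,0],30],[[0,-75,0],[0,0,0],30],[[0,-75,0],[0,0,0],30]]' 40; python3 -c "
from h import *
for i in range(3): bot.camera('side');print(bot.get_obs()['wrist_force'])"; python3 rel.py .454 -.30 .14 0 .454 -.30 .06 0
```

```text
time: 9.25
ee_pos: [0.6459, 0.0504, 0.0625]
tcp_rot: [-89.9, -0.2, 0.0]
wrist_force: [-1.9, 0.2, 7.0]
opening: 0.0354
time: 9.85
ee_pos: [0.646, 0.0502, 0.138]
tcp_rot: [-89.9, -0.3, 0.0]
wrist_force: [0.4, -0.2, -1.2]
opening: 0.035
[ 0.36739508  0.11330424 -1.64916592]
[ 0.48057939  0.58477297 -1.284333  ]
[-0.69702014  0.13838762 -0.70070369]
t 10.00 pos [0.6452 0.0502 0.1362] rot [-89.9  -0.1   0. ] F [-0.7   0.14 -0.7 ] op 35.4
[-191.3, -4.7, -350.1] [-0.002, 0.0, 0.001]
[-191.4, 75.3, -350.2] [-0.002, 0.0, 0.001]
```

```bash
python3 -m inch '[[[-20,-5,0],[0,0,0],30],[[-60,-5,5],[0,0,0],30],[[-105,-5,15],[0,0,0],30],[[-145,-5,40],[0,0,0],30],[[-172,-5,80],[0,0,0],30],[[-182,-5,125],[0,0,0],30],[[-184,-5,170],[0,0,0],30],[[-184,-5,215],[0,0,0],30],[[-184,-5,250],[0,0,0],30],[[-184,-3,270],[0,0,0],30],[[-184,10,270],[0,0,0],30],[[-184,35,270],[0,0,0],30],[[-184,55,270],[0,0,0],30],[[-184,65,270],[0,0,0],30],[[-184,69,270],[0,0,0],30],[[-184,71,270],[0,0,0],30],[[-184,71,270],[0,0,0],30]]' 40
```

```text
time: 11.7
ee_pos: [0.4615, 0.3201, 0.066]
tcp_rot: [-89.9, -0.1, -0.0]
wrist_force: [-0.9, -0.0, -1.4]
opening: 0.0355
```

```bash
python3 -m inch '[[[0,1,0],[0,0,0],30],[[0,2,0],[0,0,0],30],[[0,2.5,0],[0,0,0],30],[[0,2.5,0],[0,0,0],30]]' 40; python3 -m inch '[[[0,0,0],[0,0,0],30],[[0,0.5,0],[0,0,0],30],[[0,1,0],[0,0,0],30],[[0,1,0],[0,0,0],30]]' 40
```

```text
time: 12.1
ee_pos: [0.4615, 0.3201, 0.0636]
tcp_rot: [-89.9, -0.1, 0.0]
wrist_force: [-0.0, 0.2, -0.7]
opening: 0.035
time: 12.5
ee_pos: [0.4616, 0.3204, 0.0634]
tcp_rot: [-89.8, -0.2, 0.0]
wrist_force: [-1.6, -0.5, 5.2]
opening: 0.0353
```

```bash
python3 -m inch '[[[0,0,0],[0,0,0],45],[[0,0,0],[0,0,0],60],[[0,0,0],[0,0,0],65],[[0,0,0],[0,0,0],65],[[0,-20,0],[0,0,0],65],[[0,-60,0],[0,0,0],65],[[0,-100,-10],[0,0,0],65],[[0,-107,-55],[0,0,0],65],[[0,-107,-105],[0,0,0],65],[[0,-107,-155],[0,0,0],65],[[10,-107,-205],[0,0,0],65],[[40,-107,-245],[0,0,0],65],[[70,-107,-285],[0,0,0],65],[[105,-107,-320],[0,0,0],65],[[135,-107,-350],[0,0,0],65],[[151,-107,-365],[0,0,0],65],[[151,-107,-365],[0,0,0],65],[[151,-107,-365],[0,0,0],65]]' 40; python3 rel.py .6126 -.0443 .06 0
python3 - <<'E'
from fit import *
p=bot.camera('side'); save(p,'h2.png',(150,60,450,285))
E
```

```text
time: 14.3
ee_pos: [0.6122, -0.045, 0.1692]
tcp_rot: [-89.8, -0.1, -0.0]
wrist_force: [-0.3, 0.2, -0.5]
opening: 0.0648
t 14.30 pos [ 0.6122 -0.045   0.1692] rot [-89.8  -0.1  -0. ] F [-0.25  0.17 -0.54] op 64.8
[0.3, 109.2, 0.3] [-0.003, -0.001, 0.002]
```

View pics/h2.png

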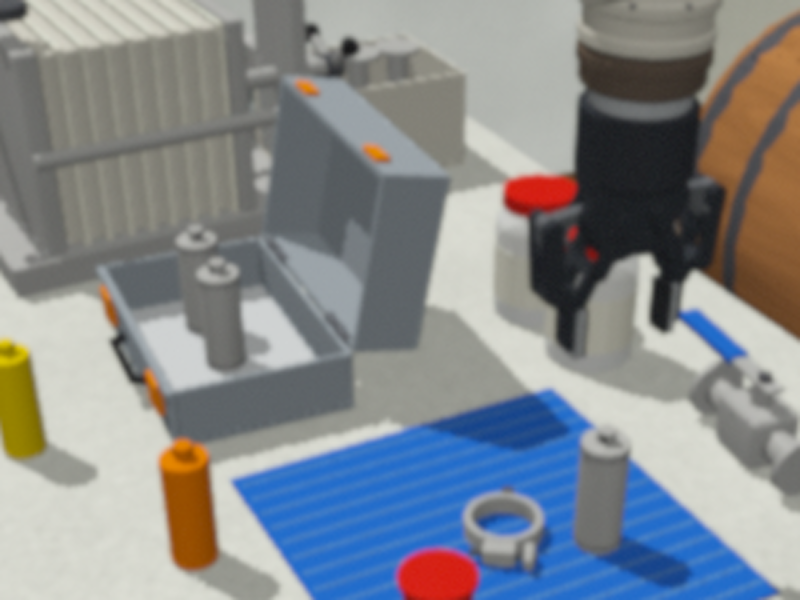

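Both floats now stand in the case, at about (198,280) and (223,315), and B is alone on the mat at (603,490). Next I grasp and heft B, with a firmer grip.

```bash
python3 -m inch '[[[0,40,0],[0,0,0],65],[[0,75,0],[0,0,0],65],[[0,100,0],[0,0,0],65],[[0,109,0],[0,0,0],65],[[0,109,0],[0,0,0],65],[[0,109,0],[0,0,0],30],[[0,109,0],[0,0,0],30],[[0,109,0],[0,0,0],30],[[0,109,0],[0,0,0],30],[[0,109,0],[0,0,0],30]]' 60; python3 -m inch '[[[0,-8,0],[0,0,0],30],[[0,-25,0],[0,0,0],30],[[0,-50,0],[0,0,0],30],[[0,-75,0],[0,0,0],30],[[0,-85,0],[0,0,0],30],[[0,-85,0],[0,0,0],30]]' 60; python3 -c "
from h import *
for i in range(3): bot.camera('side');print(bot.get_obs()['wrist_force'])"; python3 rel.py .454 -.34 .15 0
```

```text
time: 15.35
ee_pos: [0.6129, -0.0441, 0.0628]
tcp_rot: [-89.8, -0.3, 0.0]
wrist_force: [-2.4, 0.1, 5.0]
opening: 0.035
time: 15.95
ee_pos: [0.6132, -0.0444, 0.1494]
tcp_rot: [-89.8, -0.4, 0.0]
wrist_force: [0.8, 1.1, -7.1]
opening: 0.0347
[-0.10663003 -0.02096576 -7.55631566]
[-0.53576531 -0.06581281 -7.26523463]
[-0.2896858  -0.21670787 -7.66436748]
t 16.10 pos [ 0.6119 -0.0443  0.1461] rot [-89.8  -0.1   0. ] F [-0.29 -0.22 -7.66] op 34.4
[-158.0, -5.3, -295.6] [-0.003, 0.0, 0.002]
```

B pulls about 7.4 N, so it's a sinker and goes in the bin centre.

```bash
python3 -m inch '[[[-8,-5,-10],[0,0,0],30],[[-25,-5,-40],[0,0,0],30],[[-45,-5,-80],[0,0,0],30],[[-65,-5,-120],[0,0,0],30],[[-85,-5,-160],[0,0,0],30],[[-105,-5,-200],[0,0,0],30],[[-125,-5,-240],[0,0,0],30],[[-145,-5,-272],[0,0,0],30],[[-156,-5,-292],[0,0,0],30],[[-158,-5,-296],[0,0,0],30],[[-158,5,-296],[0,0,0],30],[[-158,30,-296],[0,0,0],30],[[-158,55,-296],[0,0,0],30],[[-158,70,-296],[0,0,0],30],[[-158,76,-296],[0,0,0],30],[[-158,79,-296],[0,0,0],30],[[-158,79,-296],[0,0,0],30]]' 60; python3 rel.py .454 -.34 .0638 0
```

```text
time: 17.8
ee_pos: [0.4546, -0.34, 0.0662]
tcp_rot: [-89.8, -0.2, 0.0]
wrist_force: [0.6, -0.5, -6.7]
opening: 0.0347
t 17.80 pos [ 0.4546 -0.34    0.0662] rot [-89.8  -0.2   0. ] F [ 0.59 -0.51 -6.68] op 34.7
[-0.6, 2.4, -0.0] [-0.003, 0.001, 0.003]
```

```bash
python3 -m inch '[[[0,1,0],[0,0,0],30],[[0,2,0],[0,0,0],30],[[0,3,0],[0,0,0],30],[[0,3,0],[0,0,0],30]]' 60
```

```text
time: 18.2
ee_pos: [0.4549, -0.3403, 0.0639]
tcp_rot: [-89.9, -0.2, 0.0]
wrist_force: [0.4, 0.4, -3.4]
opening: 0.0343
```

```bash
python3 -m inch '[[[0,0.5,0],[0,0,0],30],[[0,0.5,0],[0,0,0],30],[[0,0.5,0],[0,0,0],30]]' 60
```

```text
time: 18.5
ee_pos: [0.4549, -0.3404, 0.0638]
tcp_rot: [-89.9, -0.2, 0.0]
wrist_force: [-1.9, 0.4, 0.9]
opening: 0.0346
```

```bash
python3 -m inch '[[[0,0,0],[0,0,0],45],[[0,0,0],[0,0,0],60],[[0,0,0],[0,0,0],65],[[0,0,0],[0,0,0],65],[[0,-20,0],[0,0,0],65],[[0,-60,0],[0,0,0],50],[[0,-110,0],[0,0,0],10],[[0,-160,0],[0,0,0],0],[[0,-200,20],[0,0,0],0],[[0,-210,60],[0,0,0],0],[[15,-210,105],[0,0,0],0],[[35,-210,150],[0,0,0],0],[[55,-210,195],[0,0,0],0],[[75,-210,240],[0,0,0],0],[[95,-210,285],[0,0,0],0],[[115,-210,330],[0,0,0],0],[[135,-210,375],[0,0,0],0],[[160,-210,415],[0,0,0],0],[[180,-210,440],[0,0,0],0],[[180,-210,440],[0,0,0],0]]' 60; python3 rel.py .664 .227 .27 -3.6  .664 .227 .175 -3.6
python3 - <<'E'
from h import *
p=bot.camera('top'); save(p,'t3.png')
for d in bot.search_frame(p,'jar0'): b=d['box']; print(b,d['confidence'],back(p,((b[0]+b[2])/2,b[1]+16),.125))
E
```

```text
time: 20.5
ee_pos: [0.6353, 0.1028, 0.2733]
tcp_rot: [-89.9, -0.1, 0.2]
wrist_force: [0.9, -0.3, -0.3]
opening: 0.0003
t 20.50 pos [0.6353 0.1028 0.2733] rot [-89.9  -0.1   0.2] F [ 0.87 -0.3  -0.32] op 0.3
[29.2, 3.7, 124.1] [-0.002, 0.067, 0.002]
[29.0, 98.7, 123.8] [-0.002, 0.067, 0.002]
[357.0, 128.4, 392.6, 175.4] 0.92 [ 0.76714748 -0.14619072  0.125     ]
[417.2, 239.0, 535.7, 316.3] 0.38 [ 0.49562749 -0.33611589  0.125     ]
[134.0, 289.8, 166.3, 309.4] 0.19 [0.44463508 0.36265523 0.125     ]
```

View pics/t3.png

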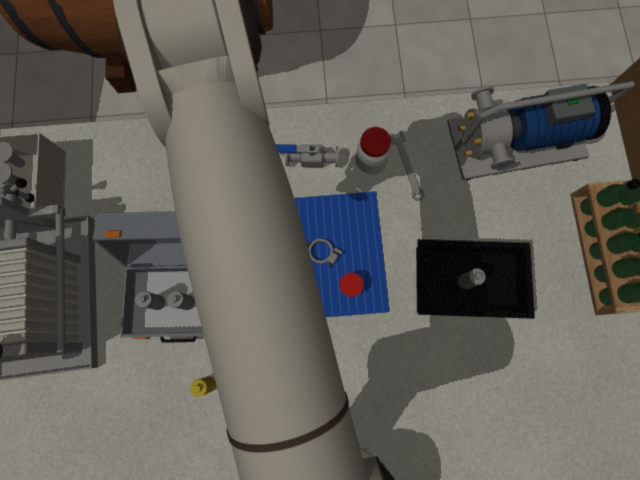

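The top view shows the sinker upright in the bin at (475,278), two floats in the case at (148,299) and (178,299), and the clamp and bung in place. Next I go behind the lid.

```bash
python3 -m inch '[[[10,3,30],[0,0.03,0],0],[[25,3,70],[0,0.067,0],0],[[29,3,110],[0,0.067,0],0],[[29,3,124],[0,0.067,0],0],[[29,3,124],[0,0.067,0],0],[[29,30,124],[0,0.067,0],0],[[29,60,124],[0,0.067,0],0],[[29,90,124],[0,0.067,0],0],[[29,98,124],[0,0.067,0],0],[[29,98,124],[0,0.067,0],0]]' 60
python3 - <<'E'
from h import *
p=bot.camera('side'); save(p,'s4.png',(150,60,450,285)); v=np.load('case.npy')
o=bot.get_obs(); c,s=np.cos(v[2]),np.sin(v[2]); d=np.array(o['ee_pos'])-[v[0],v[1],0]
print('local rel hinge',np.round([c*d[0]+s*d[1]-.078,-s*d[0]+c*d[1],d[2]-.055],4))
E
python3 rel.py
```

```text
time: 21.6
ee_pos: [0.6624, 0.2223, 0.1769]
tcp_rot: [-89.9, -0.1, -3.8]
wrist_force: [-0.8, 0.1, 1.1]
opening: 0.0001
local rel hinge [ 0.1301 -0.0943  0.1235]
t 21.65 pos [0.663  0.2228 0.1785] rot [-89.9  -0.2  -3.8] F [ 0.15 -0.75  0.99] op -0.2
```

View pics/s4.png

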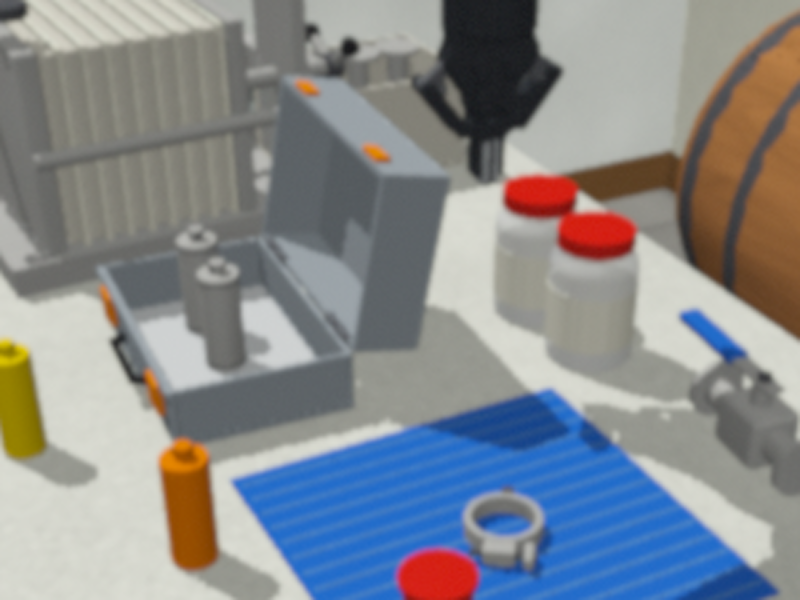

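```bash
python3 -m inch '[[[-10,0,0],[0,0,0],0],[[-20,2,0],[0,0,0],0],[[-30,4,0],[0,0,0],0],[[-36,4,0],[0,0,0],0],[[-43,0,0],[0,0,0],0],[[-50,-3,0],[0,0,0],0],[[-58,-6,0],[0,0,0],0],[[-66,-9,0],[0,0,0],0],[[-74,-12,0],[0,0,0],0],[[-81,-14,0],[0,0,0],0],[[-90,-16,0],[0,0,0],0],[[-100,-18,0],[0,0,0],0],[[-109,-19,0],[0,0,0],0],[[-119,-19,0],[0,0,0],0],[[-128,-19,0],[0,0,0],0],[[-138,-18,0],[0,0,0],0],[[-138,-18,0],[0,0,0],0]]' 60
python3 - <<'E'
from h import *
p=bot.camera('side'); save(p,'s5.png',(150,60,450,285)); v=np.load('case.npy')
o=bot.get_obs(); c,s=np.cos(v[2]),np.sin(v[2]); d=np.array(o['ee_pos'])-[v[0],v[1],0]
print('local rel hinge',np.round([c*d[0]+s*d[1]-.078,-s*d[0]+c*d[1],d[2]-.055],4))
E
```

```text
time: 23.35
ee_pos: [0.5238, 0.2321, 0.1959]
tcp_rot: [-89.9, -0.2, -3.8]
wrist_force: [-0.5, 0.4, -0.5]
opening: -0.0
local rel hinge [-0.0089 -0.0936  0.1409]
```

View pics/s5.png

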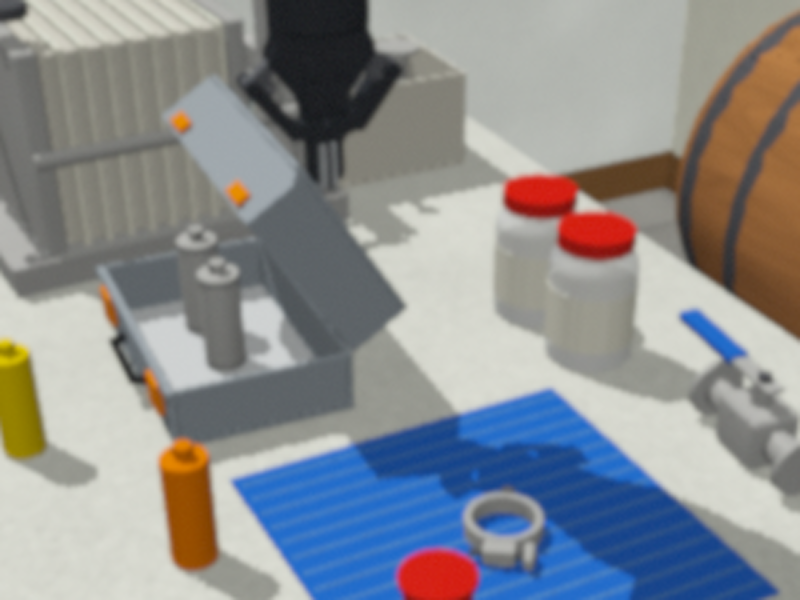

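The lid follows as planned (about 1 rad open) and the floats are untouched. I carry on along the arc.

```bash
python3 -m inch '[[[-9,1,0],[0,0,0],0],[[-18,3,0],[0,0,0],0],[[-27,6,0],[0,0,0],0],[[-36,10,0],[0,0,0],0],[[-44,14,0],[0,0,0],0],[[-52,18,0],[0,0,0],0],[[-60,23,0],[0,0,0],0],[[-68,29,0],[0,0,0],0],[[-75,35,0],[0,0,0],0],[[-81,41,0],[0,0,0],0],[[-87,48,0],[0,0,0],0],[[-94,56,0],[0,0,0],0],[[-98,62,0],[0,0,0],0],[[-102,68,0],[0,0,0],0],[[-105,74,0],[0,0,0],0],[[-107,78,0],[0,0,0],0],[[-107,78,0],[0,0,0],0]]' 60; python3 rel.py
```

```text
time: 25.1
ee_pos: [0.4175, 0.2392, 0.1169]
tcp_rot: [-89.9, -0.1, -3.8]
wrist_force: [-0.1, 0.6, -0.1]
opening: 0.0001
t 25.10 pos [0.4175 0.2392 0.1169] rot [-89.9  -0.1  -3.8] F [-0.12  0.63 -0.14] op 0.1
```

```bash
python3 -m inch '[[[-1,1,0],[0,0,0],0],[[-1,2,0],[0,0,0],0],[[-1,3,0],[0,0,0],0],[[-1,3,0],[0,0,0],0]]' 60;  python3 -m inch '[[[0,1,0],[0,0,0],0],[[0,1.5,0],[0,0,0],0],[[0,1.5,0],[0,0,0],0]]' 60
```

```text
time: 25.5
ee_pos: [0.4166, 0.2393, 0.115]
tcp_rot: [-89.9, -0.2, -3.8]
wrist_force: [-4.3, -1.8, 8.6]
opening: 0.0002
time: 25.8
ee_pos: [0.4167, 0.2393, 0.1149]
tcp_rot: [-89.8, -0.2, -3.8]
wrist_force: [-5.6, -2.0, 12.8]
opening: 0.0
```

```bash
python3 -m inch '[[[0,-10,0],[0,0,0],0],[[0,-30,0],[0,0,0],0],[[0,-70,0],[0,0,0],0],[[0,-110,0],[0,0,0],0],[[-10,-150,-20],[0,0,0],0],[[-30,-180,-60],[0,0,0],0],[[-50,-190,-100],[0,0,0],0],[[-70,-190,-140],[0,0,0],0],[[-90,-190,-170],[0,0,0],0],[[-100,-190,-200],[0,0,0],0],[[-100,-190,-220],[0,0,0],0],[[-100,-190,-220],[0,0,0],0],[[-100,-190,-220],[0,0,0],0]]' 60
python3 - <<'E'
from h import *
p=bot.camera('top'); q=bot.camera('side')
a=p['frame'][:,:,::-1]; b=q['frame'][:,:,::-1]
cv2.imwrite('pics/end.png',np.vstack([cv2.resize(a[110:410,60:560],(500,300)),cv2.resize(b[70:350,100:600],(500,280))]))
# shut-lid check: projected top-front edge against picture
v=np.load('case.npy');c,s=np.cos(v[2]),np.sin(v[2])
P=np.array([[v[0]+c*x-s*y,v[1]+s*x+c*y,z] for x,y,z in [(-.078,-.12,.115),(-.078,.12,.115),(.078,-.12,.115),(.078,.12,.115)]])
print(np.round(proj(p,P)-[60,110],1).tolist(),(np.round(proj(q,P)-[100,70],1)+[0,300]).tolist())
E
```

```text
time: 27.1
ee_pos: [0.3018, 0.0257, 0.3044]
tcp_rot: [-89.8, -0.3, -3.9]
wrist_force: [-0.7, 1.3, 0.2]
opening: -0.0001
[[162.5, 223.3], [48.2, 225.5], [164.5, 149.9], [54.0, 152.2]] [[110.0, 412.1], [83.2, 366.3], [181.4, 397.6], [145.9, 355.9]]
```

View pics/end.png

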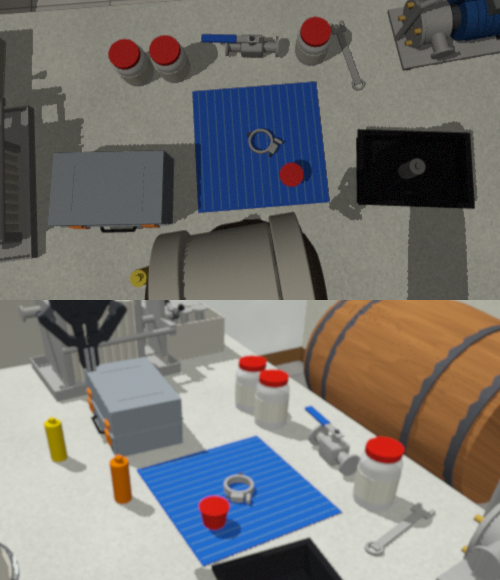

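The lid's corners match the projected shut position to within about 4 px. The sinker is upright in the bin and the bystanders have not moved. Handing in.

```bash
python3 -c "
from workcell import bot
print(bot.job_done())"
```

```text
the job is handed in; nothing more can be done
None
```

I finished the job and handed it in at about 27 s of the 72 s allowed, with the robot clear of everything; no verdict is reported.

- **Hefting:** the far cylinder (the one at x 0.645, y 0.05) and the left-hand one (x 0.49, y 0.11) each pulled about 1 N, so they are floats. The third (x 0.61, y −0.04) pulled about 7.4 N, so it is the sinker. The force reading has about 1 N of noise, but the gap between about 1 N and 7.4 N leaves no doubt.
- **Placing:** each cylinder was lowered until the force reading showed contact, then released. Pictures showed both floats upright in the case and the sinker upright in the bin.
- **Lid:** I pushed it over from behind with shut fingers, then pressed it down. It stopped firmly at 115 mm, its shut height, under about 13 N.
- **Last check:** the final pictures show the lid shut, with its corners within about 4 px of where a shut lid should appear. The sinker is standing and the clamp, bung, valve, jars, wrench and yellow and orange look-alikes appear where they were.
- **What the checks didn't cover:** the floats can't be seen with the lid shut. My fit of the bin's rim came out about 10 % larger than the stated size, so I used only its centre.

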